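Find the branded crate and push it onto the dispatch line

ROBOT

A 6-joint arm with a two-finger parallel gripper is mounted at the origin on the work surface. World frame = base frame: x ahead of the robot, y to its left, z up, the work surface at z = 0. Lengths are in mm, angles in rad, forces in N, time in s.
With the tool pointing down it reaches from about 275 to 850 mm from the base axis. Payload 5.2 kg.
Tool frame: the origin (TCP) lies between the finger pads; the fingertips stand 14 mm ahead of it and the grasp point (between the pads) lies 5 mm behind it; x points along the fingers, z is the direction in which the jaws open and shut, and the axes are right-handed (so a half turn about x gives the same grasp; the last joint's range is limited). The gripper opens to 85 mm and grips with 20 to 120 N. Pads are 22 mm wide; open, the fingers measure 114 mm over their backs; the gripper's body (76 mm by 85 mm) begins 54 mm behind the grasp point. The pads swing forward as they close: fully open they stand 13 mm farther back than shut.
Start: joints at [-1.489, 0.259, 1.535, -0, 1.348, -0.203], TCP at [154.552, -527.843, 211.21] pointing down, gripper open.
Joint ranges: [-3.14, 3.14], [-0.91, 2.08], [0.19, 2.58], [-1.22, 4.36], [0.22, 2.71], [-3.12, 3.12]. Speed limits (rad/s): [2.57, 2.57, 3.14, 3.14, 3.14, 3.14].

INTERFACE

Orientations are given as a unit quaternion [x, y, z, w].
In Python, from station import bot gives the robot as it stands. Calls block until the motion is done:
- bot.goto(position, orientation): joint-space move of the TCP to a pose.
- bot.move_straight(position, rot=None, vel=150, until_force=None): straight line of the TCP; rot=None keeps the orientation; vel is the mean speed in mm/s. With until_force (N) it stops when the force on the tool has changed by that much, and returns True; else False.
- bot.move_j(angles): joint-space move.
- bot.command_gripper(opening): finger opening in mm; the grip force is fixed at half the most; returns when the fingers have stopped.
- bot.sleep(seconds).
- bot.inverse_kinematics(position, orientation): joint angles nearest the present ones, or None.
- bot.sense(): the state.
- bot.read_camera(name): name is "scene" or "top" or "wrist"; returns a dict with "frame" (420x560x3 uint8, red, green, blue), "z_map" (420x560 float32, mm along the optical axis (not along the pixel's ray), 0 where there is no reading), "K" (3x3 intrinsics, pixels), "xyz" and "orientation" of the camera in the world; the wrist camera has in their place "tool_from_camera" (4x4, takes a point from camera to tool coordinates, whose origin is the TCP and whose axes are the tool frame's). Camera axes: x right, y down, z forward; pixel columns grow to the right and rows downward; lengths in mm; the calibration is good to about 2 mm. A picture is of the moment at which its call begins: read the wrist's pose just before it.
A pose or a line that the arm cannot do raises bot.MotionError and nothing moves.
- bot.hand_in(): hands the job in, once; it reports no verdict.
The state is a dict: "time_s": time; "qpos": joint angles; "qd": joint speeds; "joint_torque": joint torques, N m; "position": TCP position; "eef_rot": TCP orientation; "wrist_force": force on the tool from outside, world axes, zero at the start; "moment": the same for the moment, N m; "grip_width": finger opening in mm.
Only numpy, scipy, OpenCV 4.12 (cv2) and the standard library are available. Lean on these libraries where they do the work, as an engineer would, in place of code of your own. Each camera call takes 0.05 s, during which the arm holds its last target. There are 200 camera calls.

TASK

Two empty pine bottle crates stand on the packing bench, one on each side of the dispatch line; one of them bears the winery's brand on its underside. With the fingertips, tip each crate over onto one of its broad sides so that its underside can be seen (there is only room to lay them towards the robot); once both lie on the bench, push the branded one sideways onto the middle of the line's belt, square to the belt, so that it will run on between the guide rails. Pick nothing up, and leave the other crate lying clear of the line and everything else where it is.

Things in the scene. Friction and masses are not known exactly. Their poses are not given: they have to be found in the camera images.
- crate_a: One of two alike empty open-topped slatted pine crates; either may be on either side of the line. 80 mm deep (its x), 152 long (y), 120 high (z, out of the open top). Origin at its middle: 60 mm above the bench upright (as at the start), 40 mm when lying on a broad side (152 x 120 mm, across its x). Boards 7 mm thick; mouth 66 x 138 mm; a divider at mid-length rises only 52 mm above the underside.
- crate_b: The other crate, alike in every size; axes and origin likewise. Each is loose and weighs 0.27 to 0.45 kg. A push of 1 to 2 N near the rim, across the length, tips it about its opposite lower edge; it overbalances at about 0.6 to 0.7 rad and then falls the rest of the way unless eased down.
- brand (a point): The winery's brand: a burnt ring 62 mm across with a bunch of grapes in it, at the centre of the underside of the crate that bears it, 60 mm from that crate's origin. The other crate's underside is plain. Out of sight until that crate is tipped.
- line: Dispatch line: slat-chain conveyor at a standstill, let into the bench, running away from the robot between the crates. x along the belt away from the robot, y across it to the left; origin on the centreline at bench height. Guide rails stand 62 mm high either side from x = 0.33 on, 250 mm apart; their mouth is flared.
- belt (a point): Centre of the loading stretch of the line's belt, on its surface, right above the line's origin; same axes. The belt is 165 mm wide (y) and begins at x = -0.15; its surface lies 4 mm above the bench. Along each side: an 8 mm black strip, then a 32 mm wide steel plate that slopes down to the bench at y = 0.122, so that a crate can be slid up it.
- bottle_a: bystander: dark green half-bottle of wine standing, 62 mm diameter, 223 mm tall; origin at the centre of its underside.
- bottle_b: bystander: a second such half-bottle, standing; origin at the centre of its underside.
- pump: bystander: white pump bottle of hand sanitiser, 64 mm diameter, 188 mm tall; origin at the centre of its underside.
- tape: bystander: roll of brown packing tape lying flat, 100 mm diameter, 48 mm high; origin at the centre of its underside.
- corks: bystander: open cardboard box of corks, 100 x 150 x 55 mm high; origin at the centre of its underside.
- scanner: bystander: black and grey hand scanner lying on its side, about 100 x 115 x 34 mm high; origin at the centre of its underside.
- sleeves: bystander: stack of folded cardboard bottle sleeves, 160 x 100 x 36 mm high; origin at the centre of its underside.
Things that resemble listed ones, but are neither listed nor needed, are in the scene too. What is shaped like the crate_b but blue or turquoise is not meant.

How it is judged (in metres and radians):
On the way:
1. both crates lie on a broad side on the bench, neither of them on the line ((angle between crate_a's own x axis and vertical below 0.15 rad or angle between crate_a's own x axis and vertical above 2.99 rad) and (angle between crate_b's own x axis and vertical below 0.15 rad or angle between crate_b's own x axis and vertical above 2.99 rad) and not (y of crate_a in the frame of line between -0.14 and 0.14 m) and not (y of crate_b in the frame of line between -0.14 and 0.14 m)), for 0.2 s.
At the end, for the whole second after the job is handed in: The branded crate rests on a broad side on the belt, short of the guide rails, middle within 35 mm of the centreline, open end or underside facing along the belt within 0.3 rad; the other crate rests on a broad side on the bench, middle over 140 mm from the centreline ((angle between crate_a's own x axis and vertical below 0.15 rad or angle between crate_a's own x axis and vertical above 2.99 rad) and (angle between crate_b's own x axis and vertical below 0.15 rad or angle between crate_b's own x axis and vertical above 2.99 rad) and y of crate_a in the frame of line between -0.035 and 0.035 m and x of crate_a in the frame of line between -0.15 and 0.33 m and height (world z) of each of crate_a, crate_b below 0.052 m and angle between the z axis of crate_a and the x axis of line, either way round below 0.3 rad and not (y of crate_b in the frame of line between -0.14 and 0.14 m) and linear speed of each of crate_a, crate_b below 0.02 m/s and angular speed of each of crate_a, crate_b below 0.1 rad/s); the robot touches nothing.
It fails at once if a crate is lifted or carried (height (world z) of any of crate_a, crate_b above 0.092 m or ((angle between crate_a's own x axis and vertical below 0.15 rad or angle between crate_a's own x axis and vertical above 2.99 rad) and height (world z) of crate_a above 0.062 m) or ((angle between crate_b's own x axis and vertical below 0.15 rad or angle between crate_b's own x axis and vertical above 2.99 rad) and height (world z) of crate_b above 0.062 m)).
It fails at once if the plain crate gets onto the line (y of crate_b in the frame of line between -0.12 and 0.12 m).
It fails at once if a bystander is moved by more than 30 mm or tipped over (distance of any of bottle_a, bottle_b, pump, tape, corks, scanner, sleeves from where it was at the start of the episode above 0.03 m or angle between any of bottle_a, bottle_b, pump, tape, corks, scanner, sleeves's own z axis and vertical above 0.3 rad).
It also fails if it takes over 66 s, if anything falls off the work surface, if the arm or the gripper's body presses on something with over 40 N, if the wrist force passes 120 N, or if a joint passes its speed limit or range.

## Working session

There is one attempt and no reset: what is moved stays moved. The work goes in short steps, each a Python script; the robot and the scene stay as the last script left them, time stands still between calls to the robot, and variables do not carry over. Pictures are saved under pics/ and viewed, about 8 in all and at most 12, crops included, and the job is handed in when it is done.

```bash
mkdir -p pics; ls
cat > h.py <<'E'
import numpy as np, cv2
from scipy.spatial.transform import Rotation as R
from station import bot
def cam(n):
    s=bot.sense() if n=="wrist" else None
    c=bot.read_camera(n)
    if n=="wrist":
        T=np.eye(4);T[:3,:3]=R.from_quat(s["eef_rot"]).as_matrix();T[:3,3]=s["position"]
        c["T"]=T@np.array(c["tool_from_camera"])
    else:
        T=np.eye(4);T[:3,:3]=R.from_quat(c["orientation"]).as_matrix();T[:3,3]=c["xyz"];c["T"]=T
    return c
def cloud(c):
    z=c["z_map"];v,u=np.indices(z.shape);K=c["K"]
    P=np.stack([(u-K[0,2])/K[0,0]*z,(v-K[1,2])/K[1,1]*z,z],-1)
    W=P@c["T"][:3,:3].T+c["T"][:3,3];W[z==0]=np.nan
    return W
def save(n,im): cv2.imwrite("pics/"+n,cv2.cvtColor(np.ascontiguousarray(im),cv2.COLOR_RGB2BGR))
E
python3 - <<'E'
from h import *
for n in("top","scene"):
    c=cam(n);save(n+"0.png",c["frame"]);np.savez(n+"0.npz",f=c["frame"],W=cloud(c),T=c["T"],K=c["K"])
    print(n,c["T"].round(2).tolist(),np.array(c["K"]).tolist())
print(bot.sense()["time_s"],bot.sense()["eef_rot"])
E
```

```text
pics
top [[-0.0, -1.0, 0.07, 389.6], [-1.0, 0.0, -0.01, -32.09], [0.01, -0.07, -1.0, 1515.36], [0.0, 0.0, 0.0, 1.0]] [[482.7442982470119, 0.0, 291.4581582816035], [0.0, 482.7442982470119, 214.35584856141364], [0.0, 0.0, 1.0]]
scene [[-0.16, 0.85, -0.5, 1451.68], [0.99, 0.14, -0.08, 107.2], [-0.0, -0.5, -0.86, 1703.11], [0.0, 0.0, 0.0, 1.0]] [[536.1479011183056, 0.0, 281.08451838111], [0.0, 536.1479011183056, 211.46895490118902], [0.0, 0.0, 1.0]]
0.1 [ 0.42442093  0.56628533 -0.42354967  0.56550285]
```

View pics/top0.png

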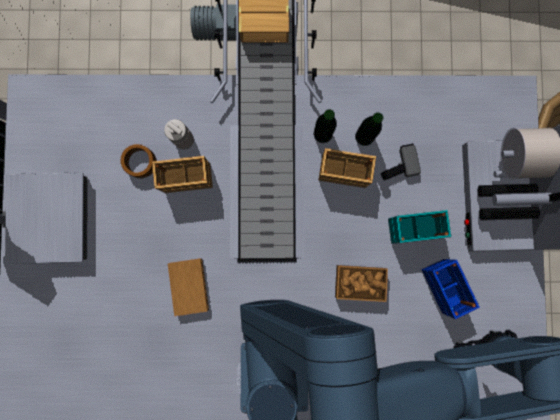

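View pics/scene0.png

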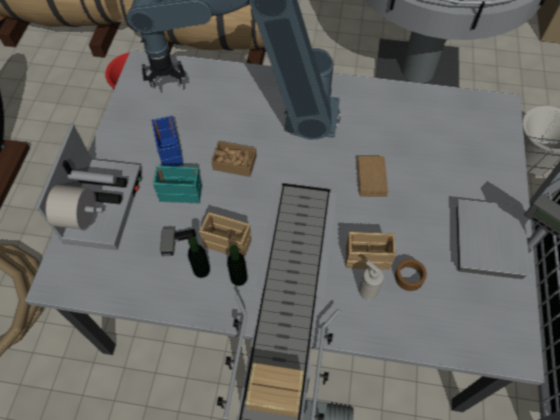

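The top view shows pine crates at px (181,173) and (348,168). The corks box at (362,284) has corks in it, and the teal (420,227) and blue (450,288) lookalikes are the wrong colour. Next I measure the crates, line and obstacles.

Run:
```python
from h import *
d=np.load("top0.npz");W=d["W"];f=d["f"]
def box(u0,u1,v0,v1,zlo,zhi,name):
    w=W[v0:v1,u0:u1].reshape(-1,3);w=w[(w[:,2]>zlo)&(w[:,2]<zhi)]
    if len(w)<4:print(name,len(w));return
    r=cv2.minAreaRect(w[:,:2].astype(np.float32));print(name,len(w),np.round(r[0]),np.round(r[1]),round(r[2],1),"x",w[:,0].min().round(),w[:,0].max().round(),"y",w[:,1].min().round(),w[:,1].max().round(),"z",np.percentile(w[:,2],[50,98]).round())
box(145,218,150,200,108,135,"crateL");box(312,382,143,195,108,135,"crateR")
box(160,192,115,148,40,250,"pump");box(115,156,140,182,25,70,"tape");box(160,215,255,322,20,60,"sleeves")
box(330,395,258,308,30,80,"corks");box(380,425,140,185,10,60,"scanner");box(385,455,205,250,30,150,"teal");box(310,340,105,146,30,250,"botA");box(353,385,108,150,30,250,"botB");box(420,485,255,320,30,150,"blue")
box(200,235,70,105,30,80,"railL");box(298,325,70,108,30,80,"railR")
# belt: dark pixels columns on rows; edges
K=d["K"];T=d["T"]
def ray(u,v,z):
    p=T[:3,:3]@np.array([(u-K[0,2])/K[0,0],(v-K[1,2])/K[1,1],1]);o=T[:3,3];return o+p*(z-o[2])/p[2]
g=cv2.cvtColor(f,cv2.COLOR_RGB2GRAY).astype(int)
for v in(120,150,180,200,220,240):
    print(v,g[v,232:304:1].tolist() if v in(200,)else"", [ (232+int(i)) for i in np.where(g[v,232:304]<45)[0]])
print(g[245:270,266].tolist())
for p in [(239,240),(296,240),(239,120),(296,120),(267,260)]:print(p,ray(*p,4).round(1))
```

```text
crateL 477 [614. 275.] [ 82. 154.] 6.2 x 566.0 661.0 y 197.0 354.0 z [119. 126.]
crateR 454 [ 634. -218.] [152.  82.] 80.7 x 582.0 684.0 y -297.0 -138.0 z [119. 125.]
pump 562 [735. 285.] [64. 63.] 16.4 x 703.0 768.0 y 254.0 317.0 z [133. 192.]
tape 469 [662. 422.] [101.  97.] 62.7 x 612.0 713.0 y 370.0 472.0 z [47. 54.]
sleeves 1840 [276. 264.] [162. 103.] 8.6 x 188.0 363.0 y 203.0 324.0 z [36. 43.]
corks 1220 [ 286. -265.] [152. 100.] 86.5 x 232.0 340.0 y -342.0 -186.0 z [53. 66.]
scanner 737 [ 667. -394.] [120. 134.] 89.5 x 599.0 733.0 y -455.0 -334.0 z [32. 39.]
teal 911 [ 455. -435.] [ 80. 155.] 6.5 x 407.0 502.0 y -514.0 -354.0 z [104. 124.]
botA 541 [ 749. -152.] [62. 49.] 77.7 x 725.0 776.0 y -183.0 -122.0 z [151. 228.]
botB 575 [ 742. -283.] [61. 51.] 62.9 x 715.0 772.0 y -315.0 -254.0 z [148. 227.]
blue 1472 [ 274. -524.] [153.  83.] 24.1 x 189.0 359.0 y -590.0 -457.0 z [ 92. 124.]
railL 199 [888. 169.] [ 41. 106.] 81.7 x 838.0 940.0 y 147.0 196.0 z [67. 76.]
railR 192 [ 890. -116.] [107.  40.] 9.8 x 839.0 940.0 y -144.0 -92.0 z [67. 77.]
120  [239, 293, 294]
150  [239, 293]
180  [239]
200 [152, 150, 150, 146, 145, 135, 71, 37, 73, 113, 119, 116, 119, 118, 114, 115, 117, 118, 115, 120, 113, 119, 119, 115, 119, 117, 115, 116, 118, 116, 117, 119, 123, 115, 119, 115, 117, 113, 115, 118, 119, 114, 116, 115, 116, 120, 119, 115, 120, 115, 119, 120, 118, 118, 113, 118, 114, 116, 117, 114, 107, 55, 39, 85, 133, 143, 135, 141, 142, 137, 139, 138] [239, 294]
220  [239, 294]
240  [239, 294]
[64, 69, 89, 114, 118, 115, 113, 117, 115, 118, 120, 116, 98, 45, 13, 15, 26, 59, 100, 131, 135, 134, 138, 138, 139]
(239, 240) [417.9 110.7   4. ]
(296, 240) [417.6 -67.3   4. ]
(239, 120) [798.9 112.9   4. ]
(296, 120) [799.2 -68.4   4. ]
(267, 260) [355.5  23.2   4. ]
```

```bash
cat >> h.py <<'E'
def pose(c,yaw,th,s,dtip,lift=0):
    """TCP pose for crate at centre c (xy), yaw, tipped th towards robot; s=+-1 jaw sense; tips dtip below the rim"""
    xc=np.array([np.cos(yaw),np.sin(yaw),0]);yc=np.array([-xc[1],xc[0],0])
    Q=R.from_rotvec(-th*yc);piv=np.array([c[0],c[1],0])-40*xc
    p=piv+Q.apply(40*xc+np.array([0,0,120-dtip+14+lift]))
    X=np.array([0,0,-1.]);Z=s*xc;Y=np.cross(Z,X)
    return p,(Q*R.from_matrix(np.stack([X,Y,Z],1))).as_quat()
CR={"L":((614,275),np.radians(6.2)),"R":((634,-218),np.radians(-9.3))}
E
python3 - <<'E'
from h import *
for k,(c,y) in CR.items():
  for s in(1,-1):
    o=[]
    for th in(0,20,40,50,60,65,70,75,80):
      for l in (0,60):
        q=bot.inverse_kinematics(*pose(c,y,np.radians(th),s,28,l));o.append((th,l,None if q is None else np.round(q,1).tolist()))
    print(k,s,[a[:2] for a in o if a[2] is None],o[0],o[-1])
E
```

```text
L 1 [(40, 0), (65, 0), (65, 60), (70, 60), (75, 60), (80, 60)] (0, 0, [0.3, 0.6, 1.4, -0.0, 1.2, 0.1]) (80, 60, None)
L -1 [(40, 0), (65, 60), (70, 60), (75, 60), (80, 60)] (0, 0, [0.3, 0.6, 1.4, -0.0, 1.2, -3.0]) (80, 60, None)
R 1 [(60, 60), (65, 0), (65, 60), (70, 0), (70, 60), (75, 0), (75, 60), (80, 0), (80, 60)] (0, 0, [-0.5, 0.5, 1.4, -0.0, 1.2, -0.3]) (80, 60, None)
R -1 [(60, 60), (65, 0), (65, 60), (70, 0), (70, 60), (75, 0), (75, 60), (80, 0), (80, 60)] (0, 0, [-0.5, 0.5, 1.4, -0.0, 1.2, 2.8]) (80, 60, None)
```

```bash
cat >> h.py <<'E'
def pose2(c,yaw,thp,tho,d,back=0):
    xc=np.array([np.cos(yaw),np.sin(yaw),0]);yc=np.array([-xc[1],xc[0],0])
    tip=np.array([c[0],c[1],0])-40*xc+R.from_rotvec(-thp*yc).apply(40*xc+np.array([0,0,120-d]))
    X=np.array([0,0,-1.]);Y=np.cross(xc,X)
    Q=R.from_rotvec(-tho*yc)*R.from_matrix(np.stack([X,Y,xc],1))
    return tip-(14+back)*Q.as_matrix()[:,0],Q.as_quat()
TH=np.radians([0,10,20,30,40,50,60,70,80,87]);CAP=np.radians(48)
E
python3 - <<'E'
from h import *
for k,(c,y) in CR.items():
    for t in TH:
        p,q=pose2(c,y,t,min(t,CAP),24);a=bot.inverse_kinematics(p,q);print(k,round(np.degrees(t)),p.round(),None if a is None else np.round(a,2))
    for b in(40,70):
        p,q=pose2(c,y,TH[-1],CAP,24,b);print("back",b,bot.inverse_kinematics(p,q) is not None)
E
```

```text
L 0 [614. 275. 110.] [ 0.26  0.55  1.35 -0.    1.25  0.15]
L 10 [594. 273. 115.] [ 0.28  0.42  1.57 -0.04  0.99  0.19]
L 20 [574. 271. 117.] [ 0.3   0.31  1.78 -0.1   0.72  0.26]
L 30 [554. 268. 115.] [ 0.34  0.23  1.98 -0.28  0.44  0.46]
L 40 [534. 266. 110.] None
L 50 [516. 264. 102.] [0.44 0.25 2.31 3.98 0.33 2.55]
L 60 [501. 263.  92.] [0.45 0.26 2.34 3.92 0.37 2.63]
L 70 [488. 261.  80.] [0.47 0.28 2.38 3.85 0.41 2.72]
L 80 [477. 260.  65.] [0.48 0.32 2.41 3.79 0.47 2.81]
L 87 [471. 259.  54.] [0.49 0.35 2.43 3.74 0.51 2.86]
back 40 True
back 70 True
R 0 [ 634. -218.  110.] [-0.5   0.55  1.35 -0.    1.24 -0.33]
R 10 [ 615. -215.  115.] [-0.55  0.41  1.58  0.08  0.99 -0.42]
R 20 [ 594. -212.  117.] [-0.61  0.29  1.8   0.22  0.74 -0.58]
R 30 [ 574. -208.  115.] [-0.69  0.21  2.01  0.53  0.52 -0.94]
R 40 [ 555. -205.  110.] [-0.8   0.17  2.21  1.2   0.42 -1.68]
R 50 [ 537. -202.  102.] [-0.91  0.21  2.37  1.78  0.54 -2.36]
R 60 [ 522. -200.   92.] [-0.95  0.22  2.42  1.82  0.57 -2.45]
R 70 [ 509. -197.   80.] [-0.98  0.24  2.46  1.87  0.61 -2.56]
R 80 [ 498. -196.   65.] [-1.02  0.28  2.49  1.94  0.64 -2.67]
R 87 [ 492. -195.   54.] [-1.04  0.32  2.51  1.99  0.67 -2.76]
back 40 True
back 70 True
```

```bash
cat >> h.py <<'E'
CAP=np.radians(25)
def lower(c,yaw,th,tho,d,w=30,back=0):
    xc=np.array([np.cos(yaw),np.sin(yaw),0]);yc=np.array([-xc[1],xc[0],0])
    P=np.array([c[0],c[1],0])-40*xc+R.from_rotvec(-th*yc).apply(73*xc+np.array([0,0,120]))
    X=np.array([0,0,-1.]);Y=np.cross(xc,X)
    Q=R.from_rotvec(-tho*yc)*R.from_matrix(np.stack([X,Y,xc],1));M=Q.as_matrix()
    return P+(d-14-back)*M[:,0]-w/2*M[:,2],Q.as_quat()
def path(c,y):
    D=np.radians
    A=[pose2(c,y,D(t),min(D(t),CAP),25) for t in(0,12,24,36,46)]
    B=[lower(c,y,D(t),CAP,d) for t,d in((60,18),(68,14),(76,9),(82,5))]
    return A,B,lower(c,y,D(82),CAP,5,back=50)
def tip(k):
    c,y=CR[k];A,B,E=path(c,y)
    bot.command_gripper(0)
    p,q=A[0];bot.goto([p[0],p[1],210],q);bot.move_straight(p,until_force=8)
    f=lambda t:print(t,round(bot.sense()["time_s"],1),np.round(bot.sense()["position"]),np.round(bot.sense()["wrist_force"],1))
    f("in")
    for p,q in A[1:]: bot.move_straight(p,q,vel=80);f("A")
    for p,q in B: bot.move_straight(p,q,vel=60);f("B")
    bot.move_straight(*E,vel=100);f("E")
E
python3 - <<'E'
from h import *
for k in"RL":
    A,B,E=path(*CR[k])
    for p,q in A+B+[E]:
        a=bot.inverse_kinematics(p,q);print(k,p.round(),None if a is None else np.round(a,2))
E
```

```text
R [ 634. -218.  109.] [-0.5   0.55  1.35 -0.    1.24 -0.33]
R [ 611. -214.  115.] [-0.56  0.38  1.63  0.1   0.94 -0.44]
R [ 587. -210.  116.] [-0.64  0.26  1.89  0.31  0.65 -0.69]
R [ 566. -207.  113.] [-0.67  0.22  1.95  0.36  0.61 -0.77]
R [ 549. -204.  107.] [-0.69  0.2   2.    0.39  0.6  -0.81]
R [ 516. -199.  113.] [-0.73  0.14  2.06  0.41  0.61 -0.86]
R [ 498. -196.  106.] [-0.76  0.12  2.1   0.44  0.59 -0.92]
R [ 482. -193.   98.] [-0.78  0.11  2.15  0.47  0.57 -0.98]
R [ 470. -191.   91.] [-0.8   0.1   2.18  0.5   0.56 -1.02]
R [ 449. -188.  136.] [-0.84 -0.02  2.16  0.43  0.7  -0.97]
L [614. 275. 109.] [ 0.26  0.55  1.35 -0.    1.24  0.15]
L [591. 272. 115.] [ 0.28  0.39  1.61 -0.04  0.93  0.2 ]
L [566. 270. 116.] [ 0.32  0.28  1.86 -0.15  0.6   0.32]
L [545. 268. 113.] [ 0.33  0.24  1.92 -0.18  0.56  0.35]
L [528. 266. 107.] [ 0.34  0.23  1.96 -0.19  0.54  0.38]
L [495. 262. 113.] [ 0.36  0.17  2.02 -0.21  0.54  0.41]
L [477. 260. 106.] [ 0.37  0.15  2.06 -0.22  0.51  0.44]
L [460. 258.  98.] [ 0.38  0.14  2.1  -0.25  0.49  0.47]
L [449. 257.  91.] [ 0.39  0.14  2.13 -0.27  0.46  0.5 ]
L [428. 255. 136.] [ 0.41  0.03  2.11 -0.23  0.59  0.46]
```

Run:
```python
from h import *
tip("R")
c=cam("top");W=cloud(c);w=W[140:240,300:395].reshape(-1,3)
m=(w[:,2]>65)&(w[:,2]<100)&(w[:,0]<640)&(w[:,0]>430);save("top1.png",cv2.resize(c["frame"][100:280,120:430],None,fx=2,fy=2))
print(cv2.minAreaRect(w[m][:,:2].astype(np.float32)))
```

```text
in 3.7 [ 635. -219.  110.] [-0.1  0.6  0.3]
A 4.2 [ 611. -215.  117.] [ 0.4  0.1 -0. ]
A 4.6 [ 588. -211.  117.] [ 0.9 -0.9  0.4]
A 5.1 [ 567. -207.  114.] [ 0.3 -0.5 -0.2]
A 5.4 [ 549. -204.  108.] [ 0.6 -0.2 -0.3]
B 6.2 [ 516. -199.  114.] [-0.7  0.9 -0.2]
B 6.6 [ 498. -196.  106.] [-0.5 -0.4  0.2]
B 7.1 [ 482. -193.   98.] [0.7 0.1 0.2]
B 7.5 [ 470. -191.   91.] [ 0.2 -0.6  0.1]
E 8.1 [ 449. -188.  136.] [-0.4  0.6  0. ]
((573.4725952148438, -278.13031005859375), (296.998046875, 117.18695068359375), 52.73670959472656)
```

View pics/top1.png

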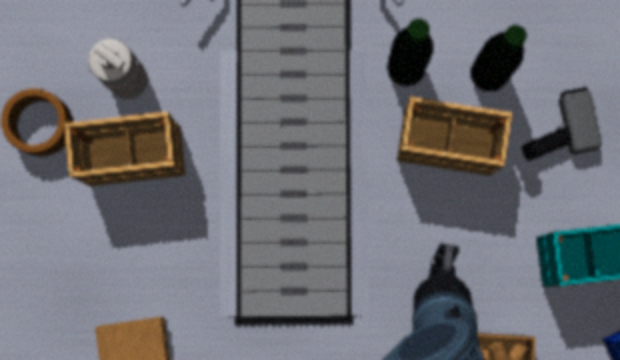

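The right crate, at crop px (456,135), rocked but settled back upright. My path raised the tips out before it overbalanced. I'll lengthen the push phase, re-measure the crate and retry.

```bash
python3 - <<'E'
s=open("h.py").read()
s=s.replace("(0,12,24,36,46)]","(0,12,24,36,46,54,62)]").replace("((60,18),(68,14),(76,9),(82,5))","((72,14),(78,9),(83,5))")
s+='''
def top_rect(box,zlo,zhi):
    c=cam("top");u0,u1,v0,v1=box;W=cloud(c)[v0:v1,u0:u1];H=cv2.cvtColor(c["frame"],cv2.COLOR_RGB2HSV)[v0:v1,u0:u1]
    m=(W[...,2]>zlo)&(W[...,2]<zhi)&(H[...,0]<25)&(H[...,1]>60)
    n,l,st,_=cv2.connectedComponentsWithStats(m.astype(np.uint8))
    return c,cv2.minAreaRect(W[l==1+st[1:,4].argmax()][:,:2].astype(np.float32))
'''
open("h.py","w").write(s)
E
python3 - <<'E'
from h import *
c,r=top_rect((312,382,140,200),108,135);print(r)
a=r[2] if r[1][0]<r[1][1] else r[2]-90
CR["R"]=(r[0],np.radians(a));print(CR["R"])
if 70<min(r[1])<95: 
    tip("R")
    c,r=top_rect((310,390,140,250),60,100);print(r)
    save("top2.png",cv2.resize(c["frame"][100:280,120:430],None,fx=2,fy=2))
E
```

```text
((633.160400390625, -217.99757385253906), (152.65023803710938, 81.50138092041016), 80.90931701660156)
((633.160400390625, -217.99757385253906), np.float64(-0.15866234931532375))
in 10.2 [ 633. -219.  110.] [ 0.2 -0.3  0.9]
A 10.6 [ 610. -215.  117.] [ 1.3 -0.1 -0.5]
A 11.1 [ 587. -211.  117.] [0.4 0.1 0.9]
A 11.5 [ 566. -208.  114.] [ 0.9 -0.8  1.4]
A 11.9 [ 548. -205.  108.] [ 0.2 -1.5  0.7]
A 12.2 [ 535. -202.  101.] [-0.3 -0.3  0.2]
A 12.5 [ 524. -201.   93.] [-0.1 -0.4 -0.5]
B 13.3 [ 490. -195.  100.] [ 0.3 -0.5  0.3]
B 13.6 [ 477. -193.   94.] [-0.1 -0.3  0.4]
B 14.0 [ 468. -192.   89.] [-1.1  0.3  0. ]
E 14.6 [ 448. -189.  136.] [-0.6  0.2  0.3]
((659.3296508789062, -236.37974548339844), (138.75071716308594, 47.449989318847656), 57.60408020019531)
```

View pics/top2.png

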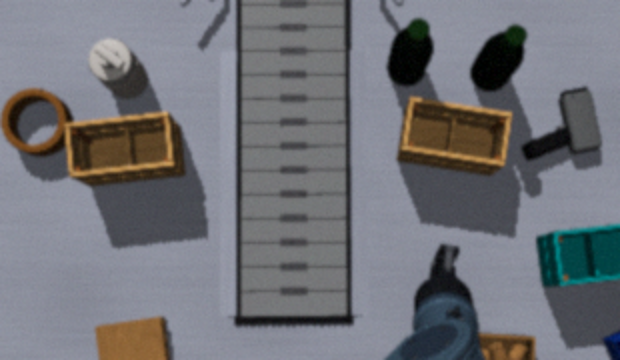

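```bash
python3 - <<'E'
s=open("h.py").read()
s=s.replace("apply(40*xc+np.array([0,0,120-d]))\n    X=np.array([0,0,-1.]);Y=np.cross(xc,X)\n    Q=R.from_rotvec(-tho","apply(cr*xc+np.array([0,0,120-d]))\n    X=np.array([0,0,-1.]);Y=np.cross(xc,X)\n    Q=R.from_rotvec(-tho",1)
s=s.replace("def pose2(c,yaw,thp,tho,d,back=0)","def pose2(c,yaw,thp,tho,d,back=0,cr=40)")
s=s.replace("min(D(t),CAP),25) for t in(0,12,24,36,46,54,62)]","min(D(t),CAP),38,cr=x) for t,x in((0,40),(0,24),(15,20),(30,20),(40,20),(48,20))]")
s=s.replace("((72,14),(78,9),(83,5))","((66,22),(74,12),(80,6),(84,3))")
s=s.replace("    for p,q in B:",'    c=cam("scene");save("mid%s%d.png"%(k,bot.sense()["time_s"]),c["frame"])\n    for p,q in B:')
open("h.py","w").write(s)
E
python3 - <<'E'
from h import *
CR["R"]=((633.2,-218),-0.1587)
A,B,E=path(*CR["R"])
for p,q in A+B+[E]: print(p.round(),bot.inverse_kinematics(p,q) is not None)
tip("R")
c,r=top_rect((310,390,140,250),60,100);print(r)
s=c;im=cv2.imread([f for f in __import__("glob").glob("pics/midR*")][0])[150:330,100:330]
cv2.imwrite("pics/c3.png",np.hstack([cv2.resize(im,(460,360)),cv2.cvtColor(cv2.resize(c["frame"][100:280,300:460],(320,360)),cv2.COLOR_RGB2BGR)]))
E
```

```text
[ 633. -218.   96.] True
[ 617. -215.   96.] True
[ 588. -211.   98.] True
[ 564. -207.   94.] True
[ 551. -205.   88.] True
[ 541. -203.   82.] True
[ 505. -197.  102.] True
[ 485. -194.   99.] True
[ 473. -192.   94.] True
[ 465. -191.   89.] True
[ 448. -188.  136.] True
in 16.7 [ 634. -219.   97.] [-0.4 -0.   0.4]
A 17.1 [ 618. -216.   97.] [ 0.1 -1.2 -0.5]
A 17.6 [ 589. -212.   99.] [ 2.2 -0.1  0.8]
A 18.0 [ 566. -208.   94.] [ 0.5 -0.1  1.9]
A 18.4 [ 552. -205.   89.] [ 0.4 -0.2 -0.3]
A 18.7 [ 541. -203.   82.] [ 0.2  0.6 -0.2]
B 19.6 [ 505. -198.  102.] [-0.6 -0.5  0.3]
B 20.0 [ 485. -194.   99.] [-0.8 -0.   0. ]
B 20.4 [ 473. -192.   94.] [ 0.1 -0.7  0.4]
B 20.7 [ 465. -191.   89.] [ 0.1 -0.5 -0.6]
E 21.4 [ 448. -188.  136.] [-0.4  0.6 -0.2]
((532.6246948242188, -201.34622192382812), (151.90719604492188, 120.79685974121094), 80.79935455322266)
```

View pics/c3.png

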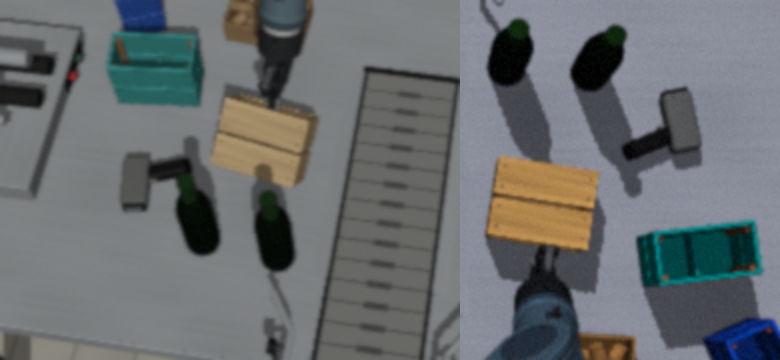

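The right crate now lies on its broad side at about (533,-201), with its top at crop px (543,203). Now the left crate.

Run:
```python
from h import *
A,B,E=path(*CR["L"])
ok=[bot.inverse_kinematics(p,q) is not None for p,q in A+B+[E]];print(ok)
bot.move_straight([448,-188,210])
tip("L")
c,r=top_rect((140,225,150,260),60,100);print("L",r)
c,r2=top_rect((310,390,140,250),60,100);print("R",r2)
c=cam("scene");W=cloud(c);save("scene4.png",c["frame"])
tiles=[]
for r in(r,r2):
    # undersides: rectify by projecting underside plane corners
    a=r[2] if r[1][0]<r[1][1] else r[2]-90
    x=np.array([np.cos(np.radians(a)),np.sin(np.radians(a))]);y=np.array([-x[1],x[0]]);b=np.array(r[0])+60*x
    pts=[]
    for s,z in((-76,80),(76,80),(76,0),(-76,0)):
        p=np.r_[b+s*y,z]-c["T"][:3,3];p=c["T"][:3,:3].T@p;pts.append((c["K"]@p)[:2]/p[2])
    print(np.round(pts).tolist())
    M=cv2.getPerspectiveTransform(np.float32(pts),np.float32([(0,0),(380,0),(380,200),(0,200)]))
    tiles.append(cv2.warpPerspective(c["frame"],M,(380,200)))
save("under.png",np.vstack([np.hstack(tiles),cv2.resize(c["frame"][180:330,150:435],(760,400))]))
print(bot.sense()["time_s"])
```

```text
[True, True, True, True, True, True, True, True, True, True, True]
in 25.0 [615. 275.  97.] [-0.3  0.4  0.5]
A 25.3 [599. 274.  97.] [ 0.1 -0.9  0.9]
A 25.9 [570. 271.  99.] [ 0.7 -0.1 -0.3]
A 26.3 [547. 268.  94.] [1.1 0.1 0.5]
A 26.6 [532. 266.  89.] [-0.2 -0.4  0.4]
A 26.9 [521. 265.  82.] [-0.3 -0.1  0.7]
B 27.8 [485. 261. 102.] [-0.4 -0.7  0.1]
B 28.3 [465. 259.  99.] [-0.1  0.1  0.3]
B 28.7 [452. 257.  93.] [-0.7  0.2  0. ]
B 29.0 [444. 256.  88.] [-0.   0.5 -0.4]
E 29.7 [428. 255. 136.] [-0.2  0.  -0.8]
L ((512.6920166015625, 263.43109130859375), (120.85035705566406, 152.88821411132812), 6.3573222160339355)
R ((532.9149780273438, -201.6914825439453), (152.49122619628906, 120.86241912841797), 81.0533676147461)
[[347.0, 237.0], [392.0, 239.0], [388.0, 249.0], [344.0, 247.0]]
[[209.0, 217.0], [250.0, 229.0], [251.0, 240.0], [212.0, 228.0]]
29.8083
```

View pics/under.png

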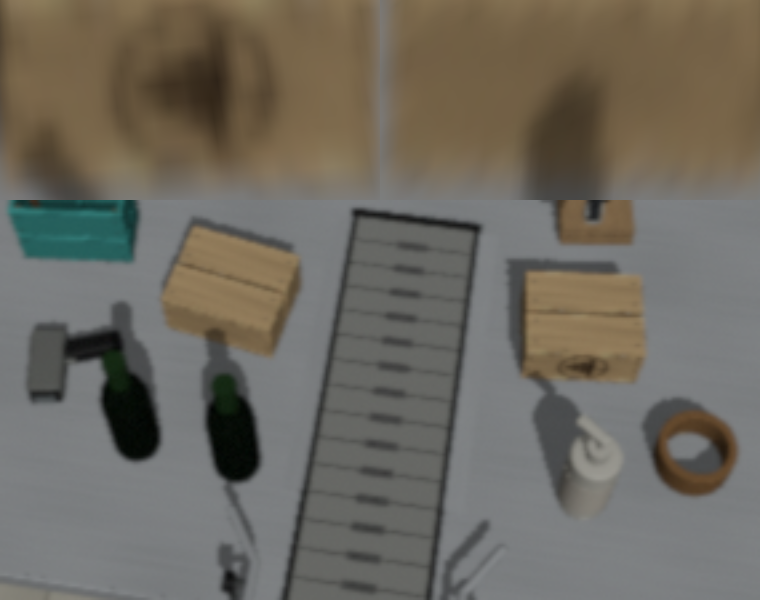

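The left crate at crop px (583,325) shows the burnt ring with grapes at (583,367), so it is the branded one. The right crate's underside is plain, and the dark patch on it is the bottle's shadow. I'll push the left crate in -y with both spread fingertips and square it on the way.

```bash
cat >> h.py <<'E'
def pp(c,yaw,off,z=42):
    x=np.array([np.cos(yaw),np.sin(yaw),0]);y=np.array([-x[1],x[0],0]);X=np.array([0,0,-1.])
    return np.r_[c,z]+off*y,R.from_matrix(np.stack([X,np.cross(x,X),x],1)).as_quat()
E
python3 - <<'E'
from h import *
D=np.radians;c0=np.array([512.7,263.4])
s=bot.sense()["position"];bot.move_straight([s[0],s[1],200])
p,q=pp(c0,D(6.36),112,200);bot.goto(p,q)
bot.command_gripper(68)
p,q=pp(c0,D(6.36),112);print(bot.move_straight(p,until_force=8))
for y,a in((263.4,6.36),(225,4),(185,2),(140,0),(85,0),(34,0)):
    p,q=pp([512.7,y],D(a),87);bot.move_straight(p,q,vel=80)
    t=bot.sense();print(round(t["time_s"],1),np.round(t["position"]),np.round(t["wrist_force"],1))
c,r=top_rect((140,320,150,260),60,100);print(r)
save("top5.png",cv2.resize(c["frame"][80:300,120:430],None,fx=2,fy=2))
E
```

```text
False
33.4 [503. 349.  42.] [-0.1 -0.6 -0.1]
34.0 [507. 311.  42.] [-0.  -0.1 -0.2]
34.6 [510. 271.  42.] [-0.5  0.3 -1. ]
35.4 [513. 226.  42.] [-0.5  0.5  0.2]
36.2 [512. 171.  42.] [-0.7  0.6  0.6]
37.0 [513. 121.  42.] [-1.6 -0.5  0.5]
((513.2738647460938, 23.388755798339844), (130.6575927734375, 117.68262481689453), 89.93034362792969)
```

View pics/top5.png

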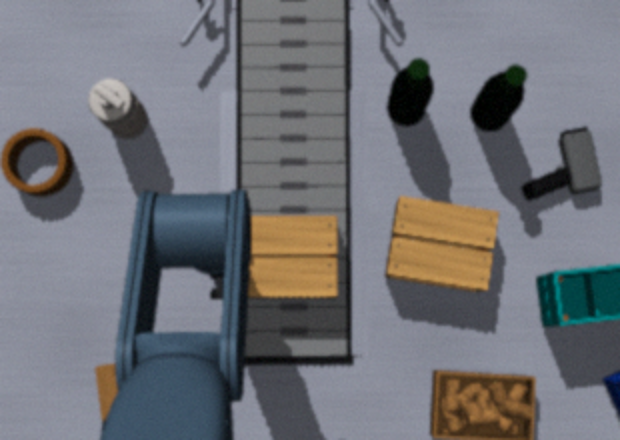

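The crate is square on the belt. The arm hides its left end; the right edge at px x≈338 puts its middle at y≈34. I'll push 9 mm more, back off and check.

Run:
```python
from h import *
for off,y,z in((87,25,42),(150,25,42),(150,25,230)):
    p,q=pp([512.7,y],0,off,z);bot.move_straight(p,q,vel=60 if off==87 else 150)
bot.goto([330,330,260],q)
c,r=top_rect((200,320,150,260),65,110);print(r)
c2,r2=top_rect((310,390,140,250),60,100);print(r2)
W=cloud(c)
for n,(u,v) in {"branded":(267,208),"R":(342,200)}.items(): print(n,np.nanmedian(W[v-25:v+25,u-15:u+15,2]))
f=c["frame"];save("top6.png",cv2.resize(f[60:330,110:480],None,fx=2,fy=2))
W0=np.load("top0.npz")["W"]
print("tape/pump/bottle mean dz",[float(np.nanmean(abs(W[b[2]:b[3],b[0]:b[1],2]-W0[b[2]:b[3],b[0]:b[1],2]))) for b in((115,150,140,182),(160,192,115,148),(310,385,105,146),(380,425,140,185))],bot.sense()["time_s"])
```

```text
((513.1761474609375, 26.73888397216797), (149.34280395507812, 117.38308715820312), 89.85035705566406)
((532.3983154296875, -201.5651092529297), (152.1907196044922, 120.37545776367188), 80.72476196289062)
branded 82.69655301103853
R 78.82782422096784
tape/pump/bottle mean dz [3.584741858795833, 3.4990753284020686, 3.6269589537450746, 3.7541367084635526] 40.3417
```

View pics/top6.png

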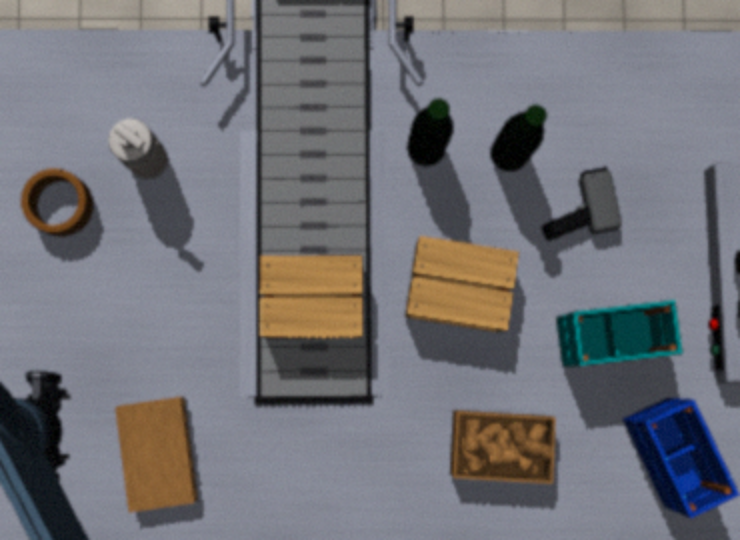

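The branded crate at px (312,296) lies square and centred on the belt. The plain crate at (463,284) lies clear of the line, and the other things are undisturbed. I'm handing in.

```bash
python3 -c "
from h import *
bot.hand_in()"
```

```text
the job is handed in; nothing more can be done
```

I tipped both crates towards the robot with closed fingertips inside the mouth. The left one bears the brand, so I slid it sideways onto the belt with the spread fingertips, and handed the job in just after 40.3 s on the robot's clock.

- **Branded crate:** the last check put its middle about 2 mm from the belt's centreline, square to within about 0.01 rad. It lies about 0.32 m short of the guide rails, with its top at about 83 mm.
- **Plain crate:** it lies on a broad side with its middle about 226 mm from the centreline. It is still turned about 9° to the line, as it was upright.
- **Bystanders:** by eye in the last picture they all stand where they began. The depth comparison of the tape, pump, bottles and scanner showed only a small, even difference of about 3.6 mm, which I took for sensor noise.
- **What failed on the way:** the first two tries at the right crate slid the fingertips out of the mouth before it overbalanced, and it rocked back upright. Reaching deeper, at the front board, tipped it on the third try.
- **A reading that disagreed:** one check of the pushed crate gave y = 23 mm because the arm hid part of it. I used the visible edge instead, which gave y ≈ 34 mm, and pushed 9 mm more.

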